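# Stand up a flanged sleeve and hold a borescope centred in its bore

## Robot

A 7-joint arm with a two-finger parallel gripper is mounted at the origin on the work surface. World frame = base frame: x ahead of the robot, y to its left, z up, the work surface at z = 0. Lengths are in m, angles in rad, forces in N, time in s.
With the tool pointing down it reaches from about 0.4 to 0.85 m from the base axis. Payload 6.9 kg.
Tool frame: the origin (TCP) lies at the very end of the fingers, on their centre line; the grasp point (between the pads) lies 19 mm behind it (manip.grasp_offset is the distance from the TCP to the grasp point, in m); z points along the fingers, y is the direction in which the jaws open and shut (so a half turn about z gives the same grasp; the last joint's range is limited). The gripper opens to 85 mm and grips with 20 to 120 N. Pads are 22 mm wide; open, the fingers measure 114 mm over their backs; the gripper's body (76 mm by 85 mm) begins 54 mm behind the grasp point. The pads swing forward as they close: fully open they stand 13 mm farther back than shut.
Start: joints at [1.359, 0.507, -0.238, 1.5, 0.126, 1.149, -0.155], TCP at [0.195, -0.594, 0.231] pointing down, gripper open.
Joint ranges: [-3.08, 3.08], [-0.24, 2.05], [-1.43, 1.35], [0, 2.5], [-1.52, 4.66], [0.17, 1.96], [-2.89, 2.89]. Speed limits (rad/s): [2.39, 2.39, 3.14, 3.14, 3.14, 3.14, 3.14].

## Interface

Orientations are given as [roll, pitch, yaw] about the fixed x, y, z axes, in that order (R = Rz(yaw) Ry(pitch) Rx(roll)).
In Python, from workcell import manip, imaging gives the robot as it stands. The module is installed in compiled form; this text tells all that it offers.
- The arm moves only by the tool step_arm, never from a script. Its argument "plan" is a list of rows, each a list of 3 entries, a list of its own where there are three numbers: the shift along the world's x, y, z in cm, then the turn, a rotation vector about the world's x, y, z in degrees, then the gripper command: -1 is shut, 1 is fully open, values between are in proportion. In form: [[[x, y, z], [rx, ry, rz], hand], ...]. A call has 1 to 12 rows; each row is the pose to reach, as a shift and turn from the pose commanded when the call began; what a row does not reach only later rows make up. A row lasts 1/12 s, in which the tool goes at most 41.7 mm and 7.16 degrees, less where a joint would pass 70% of its speed; a pose out of reach is approached as far as the arm can. A call with a gripper value outside its range is refused whole. The fingers move at their own pace and stop on an object; "force" is the grip in N (left out, the last holds). Time passes only in rows, so rows that repeat a pose let the fingers close. It gives the time, the measured TCP pose, the force and the opening at its end, in the units of the state.
- manip.get_state(): the state, without advancing time (a new reading comes with each control period).
- imaging.read_camera(name): name is "scene" or "side" or "wrist"; returns a dict with "pixels" (384x512x3 uint8, blue, green, red), "intrinsics" (3x3 intrinsics, pixels), "D" ([k1, k2, p1, p2, k3] as OpenCV has them; the pictures are not rectified), "R" (3x3) and "t" (3): a world point X has camera coordinates R X + t; the wrist camera has in their place "hand_eye" (4x4, takes a point from camera to tool coordinates, whose origin is the TCP and whose axes are the flange's). Camera axes: x right, y down, z forward; pixel columns grow to the right and rows downward; lengths in m; the calibration is good to about 2 mm. A picture is of the moment at which its call begins: read the wrist's pose just before it. There is no depth.
- manip.hand_in(): hands the job in, once; it reports no verdict.
The state is a dict: "clock": time; "q": joint angles; "joint_velocities": joint speeds; "effort": joint torques, N m; "tool_pos": TCP position; "tool_rot": TCP orientation; "wrist_force": force on the tool from outside, world axes, zero at the start; "moment": the same for the moment, N m; "width": opening from 0.0 (shut) to 1.0 (fully open).
Only numpy, scipy, OpenCV 4.12 (cv2) and the standard library are available. Lean on these libraries where they do the work, as an engineer would, in place of code of your own. Each camera call takes 0.05 s, during which the arm holds its last target. There are 200 camera calls.

## Task

Stand the toppled flanged sleeve upright on its square flange and let go of it, then draw the rigid borescope out of the tool rack and lower its shaft down the sleeve's bore without touching the sleeve with it. Finish while holding the scope there, still, upright and centred in the bore, with its lens end about 20 mm above the bench. Leave the other tools, the calliper and the spray can alone.

Things in the scene. Friction and masses are not known exactly. Their poses are not given: they have to be found in the camera images.
- sleeve_center (a point): centre (half-way along the axis) of a bare aluminium sleeve 80 mm long: square flange 64 x 64 x 10 mm with four bolt holes, round barrel 46 mm in diameter on its middle, bore 26 mm right through. z runs along the axis from flange to barrel end, x and y along the flange's sides; the flange's outer face is 40 mm behind along -z. Starts lying on its side, barrel end 7 degrees down, 0.2 to 0.45 kg
- sleeve_mouth (a point): centre of the bore's mouth at the sleeve's barrel end, 40 mm along z from sleeve_center, same axes; 80 mm above the bench once the sleeve stands on its flange, which it does by itself
- scope_grip (a point): middle of the grip of a rigid borescope (0.2 kg): black grip 26 mm in diameter, 46 mm long. Below it a steel collar 30 mm in diameter, 14 mm high, with a short side post along x (reaching 31 mm from the axis); above it a ring and eye cup 34 mm in diameter, top 43 mm above this point. z runs from lens end to eye cup. Starts upright, collar resting loose on the rack around a hole, turned anyhow
- scope_tip (a point): centre of the scope's lens end, the bottom of a straight steel shaft 10 mm in diameter and 115 mm long below the collar; 152 mm below scope_grip, same axes. At the start it is 7 mm above the bench
- rack: fixed tool rack of grey folded sheet steel, 70 mm deep (its x) and 230 mm long (its y, 278 mm with the feet), 122 mm high; three round holes 14 mm in diameter in its top plate, on its y axis at -80, 0 and +80 mm. Origin on the bench at the middle of its footprint, z up. Scope, file and scraper hang in the three holes in any order
- file: round file with a turned wooden handle (28 mm in diameter), standing in the rack, top 194 mm above the bench. Origin at the bottom end of the blade, z up. Leave alone
- scraper: scraper with a slim black handle (23 mm in diameter, no eye cup, no side post), standing in the rack, top 188 mm above the bench. Origin at the bottom end of the blade, z up. Leave alone
- calliper: digital calliper lying on the bench, 235 mm long (its y), 12 mm high, jaws towards its -x at the +y end. Origin under the middle of the beam. Leave alone
- spray_can: spray can, 55 mm in diameter and 154 mm high, standing on the bench. Origin at the centre of its underside. Leave alone
There are look-alikes about, which are no part of the job. Of the things shaped like the part that bears sleeve_center, the aluminium one is meant.

How it is judged:
On the way, in this order (a step that is already met when the one before it is completed fails the run):
1. the sleeve stands upright on its flange on the bench, let go of, before the scope is brought to it (angle between sleeve_center's own z axis and vertical below 0.06 rad and height (world z) of sleeve_center between 0.036 and 0.044 m and contact force between the fingers and sleeve below 0.1 N and linear speed of sleeve below 0.02 m/s and horizontal distance between scope_tip and sleeve_center above 0.06 m), for 0.2 s.
2. the gripped scope is drawn up out of the rack (height (world z) of scope_tip above 0.115 m and contact force between the fingers and scope above 1 N), for 0.1 s.
At the end, for the whole second after the job is handed in: The sleeve stands upright on its flange (within 3.4 degrees) on the bench, touched by nothing else; the gripper holds the scope still and upright (within 3.4 degrees), its lens end inside the bore within 4 mm of the sleeve's axis and 10 to 32 mm above the bench (angle between each of sleeve_center, scope_tip's own z axis and vertical below 0.06 rad and height (world z) of sleeve_center between 0.036 and 0.044 m and contact force between each of the arm, the fingers, scope and sleeve below 0.2 N and horizontal distance between scope_tip and sleeve_center below 0.004 m and height (world z) of scope_tip between 0.01 and 0.032 m and contact force between the fingers and scope above 1 N and linear speed of scope below 0.01 m/s); the arm keeps its last pose, push and grip.
It fails at once if the scope touches the sleeve (contact force between scope and sleeve above 0.3 N).
It fails at once if the file or the scraper is disturbed (distance of any of file, scraper from where it was at the start of the episode above 0.025 m).
It fails at once if the calliper or the spray can is disturbed (distance of any of calliper, spray_can from where it was at the start of the episode above 0.02 m or angle between spray_can's own z axis and vertical above 0.5 rad).
It also fails if it takes over 72 s, if anything falls off the work surface, if the arm or the gripper's body presses on something with over 40 N, if the wrist force passes 120 N, or if a joint passes its speed limit or range.

## Working session

There is one attempt and no reset: what is moved stays moved. The work goes in short steps, Python scripts to look and compute and a tool call to move; the robot and the scene stay as the last step left them, time stands still between calls to the robot, and variables do not carry over. Pictures are saved under pics/ and viewed, about 8 in all and at most 12, crops included, and the job is handed in when it is done.

Besides the shell and the picture viewer there is one more tool, called after ">>>" in YAML: its name, and indented under it one key for each argument. step_arm: Moves the arm, as the interface text tells. Its arguments: {"type":"object","properties":{"plan":{"type":"array","items":{"type":"array"}},"force":{"type":"number"}},"required":["plan"]}

```bash
mkdir -p pics; cat > h.py <<'E'
import numpy as np, cv2, pickle
from workcell import manip, imaging
from scipy.spatial.transform import Rotation as Ro
def grab(n):
    s=manip.get_state(); c=imaging.read_camera(n); c['s']=s
    if 'R' not in c or c.get('R') is None:
        T=np.eye(4);r=np.array(s['tool_rot'],float)
        T[:3,:3]=Ro.from_euler('xyz',r).as_matrix() if r.size==3 else r.reshape(3,3)
        T[:3,3]=s['tool_pos']; W=np.linalg.inv(T@np.array(c['hand_eye'])); c['R'],c['t']=W[:3,:3],W[:3,3]
    return {k:(np.array(v) if k!='s' else v) for k,v in c.items()}
def proj(c,X): return cv2.projectPoints(np.array(X,float).reshape(-1,3),cv2.Rodrigues(c['R'])[0],c['t'].astype(float),c['intrinsics'],c['D'])[0].reshape(-1,2)
def ray(c,uv):
    p=cv2.undistortPoints(np.array(uv,float).reshape(-1,1,2),c['intrinsics'],c['D']).reshape(-1,2)
    d=np.c_[p,np.ones(len(p))]@c['R']; return -c['R'].T@c['t'],d/np.linalg.norm(d,axis=1)[:,None]
def onz(c,uv,z):
    o,d=ray(c,uv); return o+d*((z-o[2])/d[:,2:])
def tri(cs,uvs):
    A=0;b=0
    for c,uv in zip(cs,uvs):
        o,d=ray(c,[uv]);P=np.eye(3)-np.outer(d[0],d[0]);A=A+P;b=b+P@o
    return np.linalg.solve(A,b)
def save(c,n): pickle.dump(c,open(n+'.pkl','wb')); cv2.imwrite('pics/'+n+'.png',c['pixels'])
def load(n): return pickle.load(open(n+'.pkl','rb'))
E
python3 - <<'E'
from h import *
print(manip.get_state(), manip.grasp_offset)
a=grab('scene');b=grab('side');save(a,'scene0');save(b,'side0')
for c in(a,b): print(ray(c,[[256,192]]))
cv2.imwrite('pics/both0.png',np.vstack([a['pixels'],b['pixels']])[:, :])
E
```

```text
{'clock': 0.0, 'q': array([ 1.35949049,  0.50833169, -0.23751462,  1.501157  ,  0.12568477,
        1.14888848, -0.15479815]), 'joint_velocities': array([ 1.36985102e-05, -1.05446516e-04, -1.66155197e-03, -7.12123071e-05,
        1.51404851e-03, -1.36265902e-03, -5.27073115e-04]), 'effort': array([ 1.06026229e-03, -6.20579481e+01, -2.18585439e+00, -2.49643600e+01,
        1.28531840e-02,  1.21529319e-02,  3.72514205e-05]), 'tool_pos': array([ 0.19447385, -0.59343475,  0.23042479]), 'tool_rot': array([-3.13979540e+00,  2.62425228e-05,  3.16812650e-01]), 'wrist_force': array([-0.29962689,  0.56365126, -0.12150978]), 'moment': array([0.06800873, 0.0504486 , 0.0063532 ]), 'width': 1.0054537936029306} 0.0187
(array([1.52080135, 0.01262788, 0.97300072]), array([[-0.72190746, -0.03264607, -0.69121911]]))
(array([0.48094512, 0.93658104, 0.75664855]), array([[ 0.07105714, -0.83592399, -0.54422602]]))
```

View pics/scene0.png

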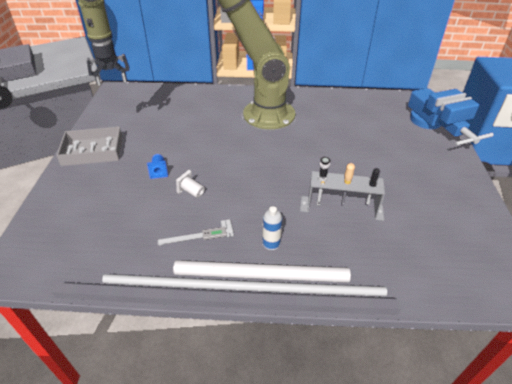

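View pics/side0.png

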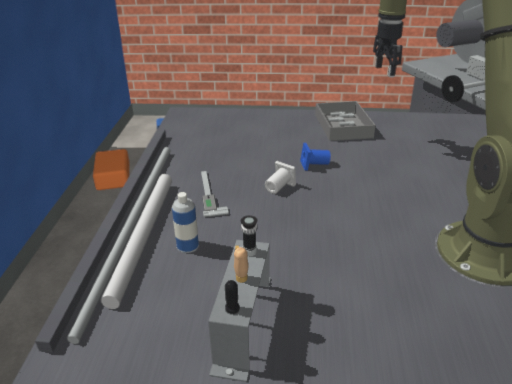

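The scene view shows the aluminium sleeve at (190,184) and a blue look-alike at (157,167). The rack holds the scope with its eye cup (325,166), the file (350,173) and the black scraper (375,178). The side view has the sleeve at (280,178), the blue one at (316,157), and the scope, file and scraper at (249,233), (241,264) and (231,296). The bare aluminium sleeve and the tool with the eye cup are the ones meant. I'll confirm both in one enlarged crop.

```bash
python3 - <<'E'
from h import *
a=load('scene0');b=load('side0')
f=lambda c,x,y:cv2.resize(c['pixels'][y:y+50,x:x+66],None,fx=6,fy=6,interpolation=cv2.INTER_CUBIC)
im=np.vstack([np.hstack([f(a,157,160),f(b,247,152)]),np.hstack([f(a,300,148),f(b,215,208)])])
cv2.imwrite('pics/crop0.png',im)
for n,p,q,z in [('sleeve',(190,184),(280,178),0.03),('scopetop',(325,159),(249,221),.202),('can',(272,211),(182,197),.154),('file',(350,166),(241,251),.194),('scraper',(376,171),(231,284),.188),('cal',(230,225),(215,212),.01)]:
    print(n,onz(a,[p],z),onz(b,[q],z),tri([a,b],[p,q]).round(3))
E
```

```text
sleeve [[ 0.50814145 -0.2652711   0.03      ]] [[ 0.51198502 -0.25873752  0.03      ]] [ 0.511 -0.264  0.029]
scopetop [[0.55664271 0.18154752 0.202     ]] [[0.55877587 0.18891489 0.202     ]] [0.558 0.183 0.2  ]
can [[0.74095141 0.02324944 0.154     ]] [[0.72707081 0.04287647 0.154     ]] [0.731 0.024 0.142]
file [[0.57630705 0.2575495  0.194     ]] [[0.56604803 0.27046384 0.194     ]] [0.567 0.26  0.186]
scraper [[0.58823847 0.33644404 0.188     ]] [[0.57475823 0.35053637 0.188     ]] [0.576 0.34  0.178]
cal [[ 0.67354209 -0.1089373   0.01      ]] [[ 0.68101109 -0.10422003  0.01      ]] [ 0.679 -0.107  0.012]
```

View pics/crop0.png

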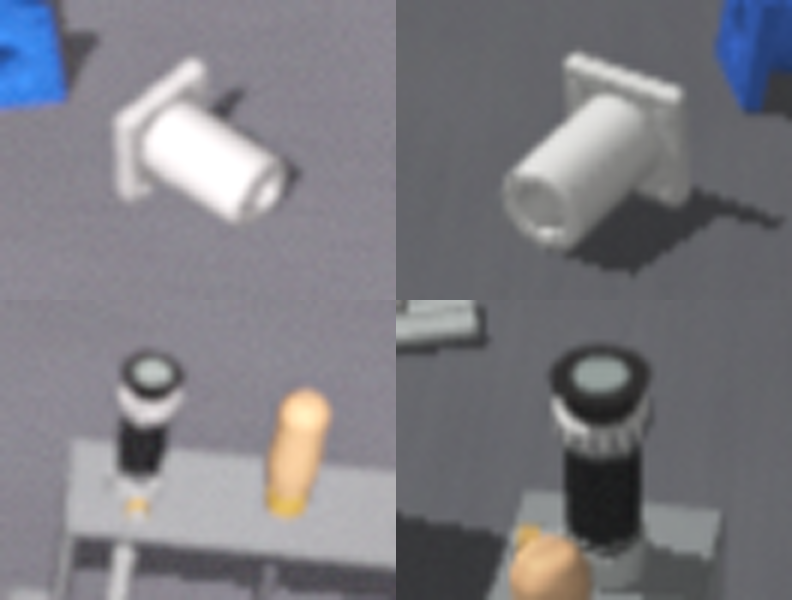

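The crop confirms the sleeve: bare aluminium, square flange, barrel pointing towards +x+y. It also confirms the scope: eye cup, ring, black grip, collar, and a side post with a yellow tip. I'll fit the sleeve and scope poses from these pixels.

```bash
python3 - <<'E'
from h import *
from scipy.optimize import least_squares
a=load('scene0');b=load('side0')
ca=lambda x,y:(157+x/6-.4,160+y/6-.4); cb=lambda x,y:(247+(x-396)/6-.4,152+y/6-.4)
# model pts: mouth, right top corner outer.. (y side), left top corner
sc=[ca(266,188),ca(203,62),ca(118,120)]; sd=[cb(540,207),cb(684,92),cb(572,56)]
for p,q in zip(sc,sd): print(tri([a,b],[p,q]).round(4))
def pts(v):
    y,t=v[2],np.deg2rad(-7); h=np.array([np.cos(y),np.sin(y),0]);ax=h*np.cos(t)+np.array([0,0,np.sin(t)])
    l=np.array([-np.sin(y),np.cos(y),0]);u=np.cross(ax,l);c=np.array([v[0],v[1],.028])
    return [c+.04*ax, c-.035*ax+.032*l+.032*u, c-.035*ax-.032*l+.032*u]
r=least_squares(lambda v:np.r_[(proj(a,pts(v))-sc).ravel(),(proj(b,pts(v))-sd).ravel()],[.51,-.26,.8])
print(r.x,np.rad2deg(r.x[2]),r.fun.round(1))
ga=lambda x,y:(300+x/6-.4,148+(y-300)/6-.4); gb=lambda x,y:(215+(x-396)/6-.4,208+(y-300)/6-.4)
print('cup',tri([a,b],[ga(151,373),gb(602,374)]).round(4),onz(a,[ga(151,373)],.202),onz(b,[gb(602,374)],.202))
print('post',tri([a,b],[ga(137,505),gb(529,535)]).round(4))
E
```

```text
[ 0.5369 -0.2223  0.0249]
[ 0.4711 -0.2666  0.0637]
[ 0.5253 -0.3056  0.0619]
[ 0.51519749 -0.25837979  1.00512252] 57.58927847474558 [-0.6  0.5 -0.3 -0.1  1.3  0.1  0.4 -0.2 -0.3 -0.1  0.2 -0.5]
cup [0.5591 0.1813 0.1999] [[0.56045269 0.18053723 0.202     ]] [[0.55922481 0.18543534 0.202     ]]
post [0.5848 0.1809 0.1308]
```

>>> step_arm:
  plan:
    - [[3,3.4,0],[0,0,5],1]
    - [[6,6.8,0],[0,0,10],1]
    - [[9,10.1,0],[0,0,15],1]
    - [[12,13.5,0],[0,0,20],1]
    - [[15,16.8,0],[0,0,25],1]
    - [[18,20.2,0],[0,0,30],1]
    - [[21,23.6,0],[0,0,35],1]
    - [[24,27,0],[0,0,40],1]
    - [[27,30.2,0],[0,0,40],1]
    - [[30,33.4,0],[0,0,40],1]
    - [[33,37,0],[0,0,40],1]
    - [[36.3,40.4,-2],[0,0,40],1]

```text
clock: 1.1
tool_pos: [0.5294, -0.2206, 0.2229]
tool_rot: [3.139, -0.0, 1.015]
wrist_force: [0.3, -0.5, 0.6]
width: 1.003
```

>>> step_arm:
  plan:
    - [[0,0,0],[-5.7,3.5,0],1]
    - [[0,0,0],[-11.3,7.1,0],1]
    - [[0,0,-2],[-17,10.6,0],1]
    - [[0,0,-4],[-22.6,14.1,0],1]
    - [[0,0,-7],[-28.3,17.7,0],1]
    - [[0,0,-10],[-33.9,21.2,0],1]
    - [[0,0,-10],[-33.9,21.2,0],1]
    - [[0,0,-10],[-33.9,21.2,0],1]

```text
clock: 1.77
tool_pos: [0.5266, -0.2199, 0.1167]
tool_rot: [-3.126, 0.701, 1.029]
wrist_force: [-0.4, -0.2, 1.1]
width: 1.002
```

>>> step_arm:
  plan:
    - [[0.9,-0.6,-1],[0,0,0],1]
    - [[0.9,-0.6,-1],[0,0,0],1]
    - [[0.2,-1.6,-4],[0,0,0],1]
    - [[-0.4,-2.6,-7],[0,0,0],1]
    - [[-1,-3.6,-9],[0,0,0],1]
    - [[-1,-3.6,-9],[0,0,0],1]
    - [[-1,-3.6,-9],[0,0,0],1]

```text
clock: 2.35
tool_pos: [0.5175, -0.2607, 0.0344]
tool_rot: [3.14, 0.697, 1.009]
wrist_force: [0.2, -0.0, 1.0]
width: 0.998
```

```bash
python3 - <<'E'
from h import *
w=grab('wrist');s=grab('side');a=grab('scene');save(w,'w1')
f=lambda c,x,y:cv2.resize(c['pixels'][y:y+64,x:x+85],(400,300),interpolation=cv2.INTER_CUBIC)
cv2.imwrite('pics/v1.png',np.hstack([cv2.resize(w['pixels'],(400,300)),f(s,235,135)]))
print(w['s']['tool_pos'],w['s']['wrist_force'])
E
```

```text
[ 0.5175412  -0.26068455  0.03442239] [ 0.17976227 -0.02527772  0.98107006]
```

View pics/v1.png

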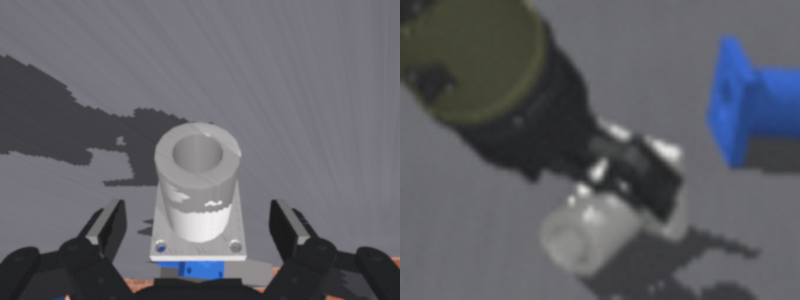

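The jaws are centred on the barrel (wrist view: barrel at x≈198, fingers at 122 and 270) and the yaw is aligned. I'll descend and close.

>>> step_arm:
  plan:
    - [[0.1,0.7,-0.9],[0,0,0],1]
    - [[0.2,0.9,-1.8],[0,0,0],1]
    - [[0.2,0.9,-1.8],[0,0,0],1]
    - [[0.2,0.9,-1.8],[0,0,0],-1]
    - [[0.2,0.9,-1.8],[0,0,0],-1]
    - [[0.2,0.9,-1.8],[0,0,0],-1]
    - [[0.2,0.9,-1.8],[0,0,0],-1]
    - [[0.2,0.9,-1.8],[0,0,0],-1]
    - [[0.2,0.9,-1.8],[0,0,0],-1]
    - [[0.2,0.9,-1.8],[0,0,0],-1]
  force: 40

```text
clock: 3.33
tool_pos: [0.5202, -0.2496, 0.0141]
tool_rot: [-3.141, 0.698, 1.015]
wrist_force: [3.1, -0.3, 3.2]
width: 0.524
```

>>> step_arm:
  plan:
    - [[0,0,3],[0,0,0],-1]
    - [[0,0,6],[5.9,-3.7,0],-1]
    - [[0,0,8],[11.9,-7.4,0],-1]
    - [[0.3,0.4,10],[17.8,-11,0],-1]
    - [[0.6,0.9,10],[23.8,-14.8,0],-1]
    - [[0.9,1.4,10],[29.7,-18.4,0],-1]
    - [[1.2,1.9,10],[35.7,-22.1,0],-1]
    - [[1.6,2.5,10],[41.6,-25.8,0],-1]
    - [[1.6,2.5,10],[47.6,-29.5,0],-1]
    - [[1.6,2.5,10],[53.5,-33.2,0],-1]
    - [[1.6,2.5,10],[53.5,-33.2,0],-1]

```text
clock: 4.25
tool_pos: [0.5297, -0.2336, 0.1098]
tool_rot: [-3.133, -0.404, 0.997]
wrist_force: [-1.4, -3.5, -4.6]
width: 0.528
```

>>> step_arm:
  plan:
    - [[0,0,0],[5.9,-3.7,0],-1]
    - [[0,0,0],[11.9,-7.4,0],-1]
    - [[0,0,0],[17.8,-11,0],-1]
    - [[0,0,0],[23.8,-14.8,0],-1]
    - [[0,0,0],[28.9,-17.9,0],-1]
    - [[0,0,0],[28.9,-17.9,0],-1]
    - [[0,0,0],[28.9,-17.9,0],-1]

```text
clock: 4.83
tool_pos: [0.5343, -0.2249, 0.111]
tool_rot: [-3.128, -0.995, 1.004]
wrist_force: [0.7, 0.4, -2.0]
width: 0.533
```

```bash
python3 - <<'E'
from h import *
s=grab('side');a=grab('scene');w=grab('wrist');save(s,'s2');save(a,'a2');save(w,'w2')
f=lambda c,x,y:cv2.resize(c['pixels'][y:y+96,x:x+128],(400,300),interpolation=cv2.INTER_CUBIC)
cv2.imwrite('pics/v2.png',np.hstack([f(a,140,110),f(s,215,85)]))
print(w['s']['tool_pos'],np.rad2deg(w['s']['tool_rot']),w['s']['wrist_force'])
E
```

```text
[ 0.53608328 -0.22295523  0.11500536] [-179.99120695  -56.79905292   58.4495899 ] [ 0.03128516  0.83402028 -2.53086332]
```

View pics/v2.png

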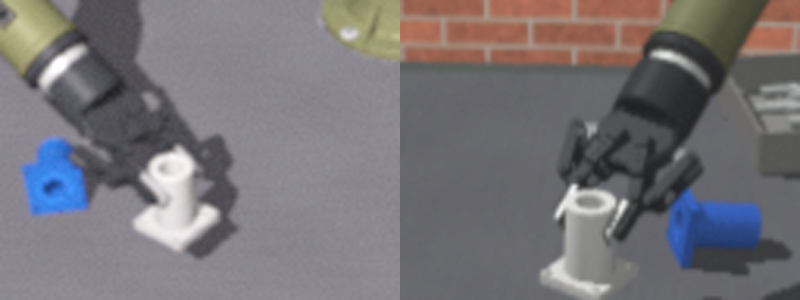

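The sleeve is upright in the jaws, with mouth and flange level in both views. I'll lower it now.

>>> step_arm:
  plan:
    - [[0,0,-1.5],[0,0,0],-1]
    - [[0,0,-3],[0,0,0],-1]
    - [[0,0,-4.4],[0,0,0],-1]
    - [[0,0,-5.2],[0,0,0],-1]
    - [[0,0,-5.6],[0,0,0],-1]
    - [[0,0,-5.8],[0,0,0],-1]
    - [[0,0,-5.8],[0,0,0],-1]
    - [[0,0,-5.8],[0,0,0],-1]
    - [[0,0,-5.8],[0,0,0],-1]

```text
clock: 5.73
tool_pos: [0.5359, -0.2244, 0.0563]
tool_rot: [-3.14, -0.995, 1.016]
wrist_force: [-1.0, -0.5, -2.4]
width: 0.529
```

>>> step_arm:
  plan:
    - [[0,0,-0.1],[0,0,0],-1]
    - [[0,0,-0.2],[0,0,0],-1]
    - [[0,0,-0.2],[0,0,0],-1]
    - [[0,0,-0.2],[0,0,0],-1]

```text
clock: 6.07
tool_pos: [0.5356, -0.2245, 0.0537]
tool_rot: [-3.139, -0.994, 1.015]
wrist_force: [0.4, 0.2, -3.5]
width: 0.53
```

>>> step_arm:
  plan:
    - [[0,0,-0.1],[0,0,0],-1]
    - [[0,0,-0.2],[0,0,0],-1]
    - [[0,0,-0.2],[0,0,0],-1]
    - [[0,0,-0.2],[0,0,0],-1]

```text
clock: 6.4
tool_pos: [0.5356, -0.2244, 0.0517]
tool_rot: [-3.139, -0.994, 1.015]
wrist_force: [-0.8, -0.6, -2.0]
width: 0.53
```

>>> step_arm:
  plan:
    - [[0,0,-0.1],[0,0,0],-1]
    - [[0,0,-0.2],[0,0,0],-1]
    - [[0,0,-0.2],[0,0,0],-1]
    - [[0,0,-0.2],[0,0,0],-1]

```text
clock: 6.73
tool_pos: [0.5359, -0.2243, 0.0514]
tool_rot: [-3.14, -0.996, 1.016]
wrist_force: [-3.5, -4.2, 7.7]
width: 0.533
```

Contact was felt at z = 51.4 mm, against 51.5 mm predicted. I'll release and retreat.

>>> step_arm:
  plan:
    - [[0,0,0.1],[0,0,0],1]
    - [[0,0,0.1],[0,0,0],1]
    - [[0,0,0.1],[0,0,0],1]
    - [[0,0,0.1],[0,0,0],1]
    - [[0,0,0.1],[0,0,0],1]
    - [[0,0,0.1],[0,0,0],1]
    - [[-1.1,-1.8,1.4],[0,0,0],1]
    - [[-2.2,-3.6,2.8],[0,0,0],1]
    - [[-3.3,-5.3,4.2],[0,0,0],1]
    - [[-4.2,-6.8,6],[0,0,0],1]
    - [[-5,-8,9],[0,0,0],1]
    - [[-5,-8,12],[0,0,0],1]

```text
clock: 7.73
tool_pos: [0.4842, -0.3079, 0.1694]
tool_rot: [-3.136, -0.994, 1.008]
wrist_force: [0.0, -1.2, -0.5]
width: 1.002
```

>>> step_arm:
  plan:
    - [[0,0,4],[-5.9,3.7,0],1]
    - [[0,0,8],[-11.9,7.4,0],1]
    - [[0,0,12],[-17.8,11,0],1]
    - [[0,0,13],[-23.8,14.8,0],1]
    - [[0,0,14],[-29.7,18.4,0],1]
    - [[0,0,14],[-35.7,22.1,0],1]
    - [[0,0,14],[-41.6,25.8,0],1]
    - [[0,0,14],[-48.4,29.9,0],1]
    - [[0,0,14],[-48.4,29.9,0],1]
    - [[0,0,14],[-48.4,29.9,0],1]

```text
clock: 8.57
tool_pos: [0.4873, -0.3005, 0.3106]
tool_rot: [3.141, -0.002, 1.024]
wrist_force: [-0.7, -1.0, -0.8]
width: 1.0
```

```bash
python3 - <<'E'
from h import *
s=grab('side');a=grab('scene');w=grab('wrist');save(s,'s3');save(a,'a3');save(w,'w3')
f=lambda c,x,y:cv2.resize(c['pixels'][y:y+60,x:x+80],(400,300),interpolation=cv2.INTER_CUBIC)
cv2.imwrite('pics/v3.png',np.vstack([np.hstack([f(a,160,145),f(s,235,130)]),np.hstack([cv2.resize(w['pixels'],(400,300))]*2)]))
print(w['s']['tool_pos'],np.rad2deg(w['s']['tool_rot']),w['s']['wrist_force'],w['s']['clock'])
E
```

```text
[ 0.48530421 -0.3045374   0.30924156] [-1.79886052e+02 -1.49688946e-01  5.82292665e+01] [-1.62476795 -0.30787798 -0.06200512] 8.6667
```

View pics/v3.png

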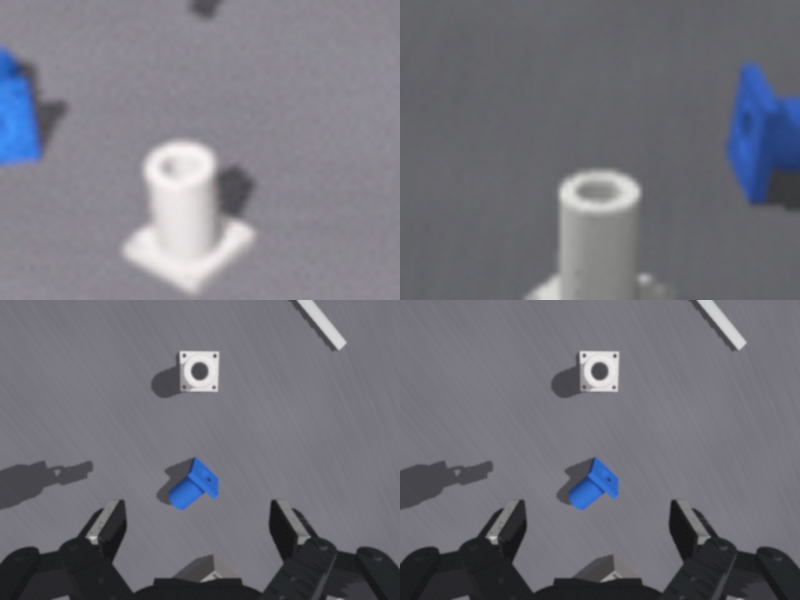

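The sleeve stands alone on its flange: mouth at wrist pixel (256,91), scene (195.6,178), side (274.6,168). The blue look-alike hasn't moved. Next I'll go above the scope with the jaws along x.

>>> step_arm:
  plan:
    - [[0.5,3.9,1],[0,0,4],1]
    - [[1,7.9,2],[0,0,8],1]
    - [[1.6,12,2],[0,0,12],1]
    - [[2.2,16,2],[0,0,16],1]
    - [[2.8,20,2],[0,0,20],1]
    - [[3.5,24,2],[0,0,24],1]
    - [[4,28,2],[0,0,28],1]
    - [[4.5,32,2],[0,0,32],1]
    - [[5,36,2],[0,0,32],1]
    - [[5.5,40,2],[0,0,32],1]
    - [[6.2,44,2],[0,0,32],1]
    - [[6.8,47,2],[0,0,32],1]

```text
clock: 9.72
tool_pos: [0.554, 0.1668, 0.3289]
tool_rot: [-3.139, -0.004, 1.573]
wrist_force: [0.2, -0.1, 0.6]
width: 1.002
```

>>> step_arm:
  plan:
    - [[0,0,0],[0,0,0],1]
    - [[0,0,0],[0,0,0],1]
    - [[0,0,0],[0,0,0],1]

```text
clock: 9.97
tool_pos: [0.5543, 0.1633, 0.3288]
tool_rot: [-3.139, -0.001, 1.572]
wrist_force: [0.2, -0.5, 1.0]
width: 1.002
```

```bash
python3 - <<'E'
from h import *
w=grab('wrist');save(w,'w4')
print(w['hand_eye'].round(4));print(w['s']['tool_pos'],np.rad2deg(w['s']['tool_rot']),w['s']['q'].round(2))
a,s,w3=load('a3'),load('s3'),load('w3')
P=[(195.6,178.2),(274.6,168),(256,91)]
print('mouth',tri([a,s,w3],P),[onz(c,[p],.08).round(4) for c,p in zip([a,s,w3],P)])
# sharper: flange blob in wrist w3
im=w3['pixels'].astype(int); m=(im.min(2)>165).astype(np.uint8); n,l,st,ce=cv2.connectedComponentsWithStats(m); print([ (st[i],ce[i].round(1)) for i in range(1,n) if st[i,4]>200])
print('scope cup pred px',proj(w,[[.559,.181,.202],[.559,.181,.159],[.585,.181,.129]]))
im=w['pixels'].copy()
cv2.imwrite('pics/v4.png',cv2.resize(im,(768,576),interpolation=cv2.INTER_CUBIC))
E
```

```text
[[-6.000e-04 -9.509e-01 -3.096e-01  7.960e-02]
 [ 1.000e+00 -1.200e-03  1.500e-03 -1.000e-04]
 [-1.800e-03 -3.096e-01  9.509e-01 -1.432e-01]
 [ 0.000e+00  0.000e+00  0.000e+00  1.000e+00]]
[0.55426171 0.16331344 0.32875393] [-1.79836794e+02 -7.90730082e-02  9.00542885e+01] [ 0.28  0.51 -1.02  1.45  0.43  1.43 -0.75]
mouth [ 0.52926468 -0.23679994  0.07654137] [array([[ 0.5321, -0.2366,  0.08  ]]), array([[ 0.5269, -0.2295,  0.08  ]]), array([[ 0.5316, -0.2365,  0.08  ]])]
[(array([ 381,    0,   62,   64, 1114], dtype=int32), array([413.6,  29.1])), (array([ 230,   65,   51,   53, 1809], dtype=int32), array([257.3,  88.9]))]
scope cup pred px [[258.22385911 167.70731016]
 [257.56569201 158.05303204]
 [281.13394671 152.69091347]]
```

View pics/v4.png

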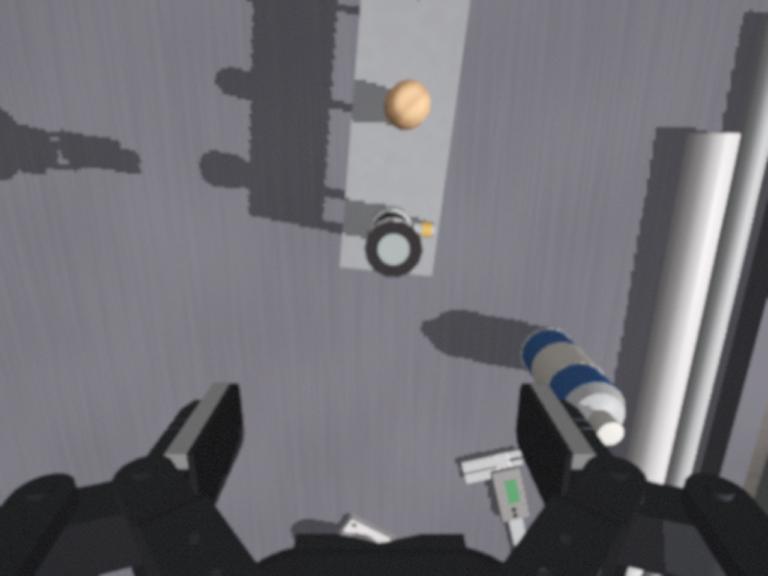

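Wrist view: cup centre at (262.3,165.5) raw pixels, post tip at (285,152.5), and the file is clear of the jaw line.

```bash
python3 - <<'E'
from h import *
w=load('w4'); 
print(onz(w,[(262.2,165.5)],.202),onz(w,[(285.2,152.5)],.129), onz(w,[(262.2,146)],.136))
T=[.5543,.1633,.3288]; print('pred tip px when held',proj(w,np.array(T)+[0,0,-.133]))
E
```

```text
[[0.56243162 0.18295533 0.202     ]] [[0.58941129 0.18121317 0.129     ]] [[0.5641644 0.1893713 0.136    ]]
pred tip px when held [[252.80718046 185.34336073]]
```

>>> step_arm:
  plan:
    - [[0.7,1.9,-2],[0,0,0],1]
    - [[0.7,1.9,-5],[0,0,0],1]
    - [[0.7,1.9,-5],[0,0,0],1]
    - [[0.7,1.9,-8],[0,0,0],1]
    - [[0.7,1.9,-11],[0,0,0],1]
    - [[0.7,1.9,-14],[0,0,0],1]
    - [[0.7,1.9,-17],[0,0,0],1]
    - [[0.7,1.9,-18.6],[0,0,0],1]
    - [[0.7,1.9,-18.6],[0,0,0],1]
    - [[0.7,1.9,-18.6],[0,0,0],1]

```text
clock: 10.85
tool_pos: [0.5612, 0.1828, 0.1443]
tool_rot: [-3.14, -0.001, 1.572]
wrist_force: [0.3, 0.3, 0.5]
width: 1.002
```

>>> step_arm:
  plan:
    - [[0,0,0],[0,0,0],0]
    - [[0,0,0],[0,0,0],-0.3]
    - [[0,0,0],[0,0,0],-1]
    - [[0,0,0],[0,0,0],-1]
    - [[0,0,0],[0,0,0],-1]
    - [[0,0,0],[0,0,0],-1]
    - [[0,0,0],[0,0,0],-1]
    - [[0,0,0],[0,0,0],-1]
    - [[0,0,0],[0,0,0],-1]
  force: 50

```text
clock: 11.6
tool_pos: [0.5612, 0.1852, 0.1447]
tool_rot: [3.141, -0.002, 1.575]
wrist_force: [-0.8, 0.3, 6.0]
width: 0.317
```

Gripped: the opening is about 27 mm, which matches the grip. I'll lift straight up.

>>> step_arm:
  plan:
    - [[0,0,1],[0,0,0],-1]
    - [[0,0,3],[0,0,0],-1]
    - [[0,0,5],[0,0,0],-1]
    - [[0,0,7.5],[0,0,0],-1]
    - [[0,0,10],[0,0,0],-1]
    - [[0,0,12.5],[0,0,0],-1]
    - [[0,0,15],[0,0,0],-1]
    - [[0,0,17.5],[0,0,0],-1]
    - [[0,0,19],[0,0,0],-1]
    - [[0,0,19],[0,0,0],-1]
    - [[0,0,19],[0,0,0],-1]

```text
clock: 12.52
tool_pos: [0.5604, 0.1848, 0.334]
tool_rot: [-3.141, -0.001, 1.575]
wrist_force: [-1.0, -0.9, -2.5]
width: 0.319
```

```bash
python3 - <<'E'
from h import *
s=grab('side');a=grab('scene');w=grab('wrist');save(s,'s5');save(a,'a5');save(w,'w5')
f=lambda c,x,y:cv2.resize(c['pixels'][y:y+90,x:x+120],(400,300),interpolation=cv2.INTER_CUBIC)
cv2.imwrite('pics/v5.png',np.vstack([np.hstack([f(a,270,90),f(s,190,120)]),np.hstack([cv2.resize(w['pixels'],(400,300)),cv2.resize(w['pixels'][130:280,150:350],(400,300))])]))
t=np.array(w['s']['tool_pos']); print(t,np.rad2deg(w['s']['tool_rot']),w['s']['wrist_force'])
for c in (a,s,w): print(proj(c,[t+[0,0,-.133],t+[0,0,-.018],t+[0,0,.062]]).round(1))
E
```

```text
[0.56011579 0.18404852 0.33243076] [-1.79838189e+02 -1.81020373e-02  9.02357113e+01] [ 0.63126387 -0.33845883 -2.09656598]
[[325.8 160.4]
 [330.7 129.5]
 [334.5 105.4]]
[[248.6 220.6]
 [247.5 169.8]
 [246.6 130. ]]
[[252.8 185.2]
 [252.5 242.1]
 [252.1 353.1]]
```

View pics/v5.png

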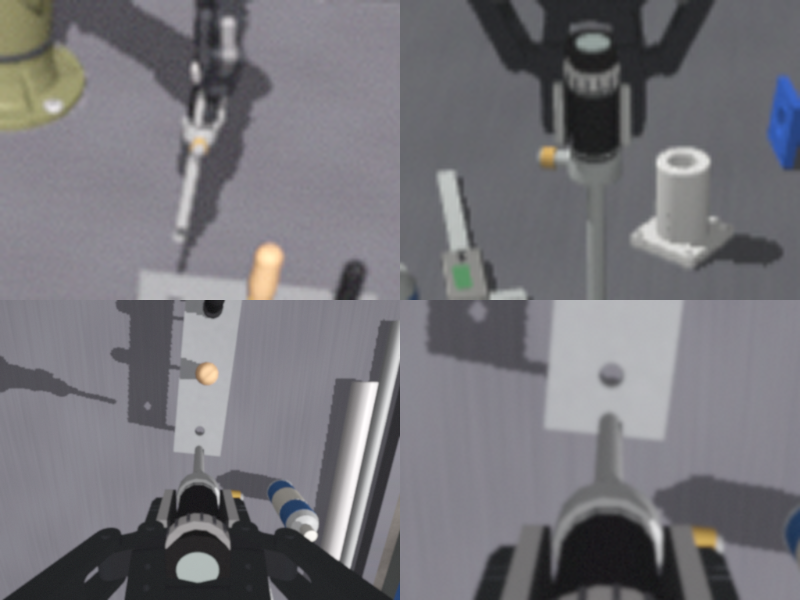

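The scope is held upright and clear of the rack: tip at wrist (254.5,188) and scene (324,161), and the file and scraper are undisturbed. I'll carry it over to the sleeve.

>>> step_arm:
  plan:
    - [[-0.2,-2,0],[0,0,0],-1]
    - [[-0.5,-6,0],[0,0,0],-1]
    - [[-0.7,-10,0],[0,0,0],-1]
    - [[-1,-14,0],[0,0,0],-1]
    - [[-1.2,-18,0],[0,0,0],-1]
    - [[-1.5,-22,0],[0,0,0],-1]
    - [[-1.7,-26,0],[0,0,0],-1]
    - [[-2,-30,0],[0,0,0],-1]
    - [[-2.3,-34,0],[0,0,0],-1]
    - [[-2.6,-38,0],[0,0,0],-1]
    - [[-2.8,-40.5,0],[0,0,0],-1]
    - [[-2.9,-42,0],[0,0,0],-1]

```text
clock: 13.67
tool_pos: [0.5301, -0.2403, 0.3317]
tool_rot: [-3.137, -0.001, 1.569]
wrist_force: [0.2, 0.3, -2.3]
width: 0.319
```

>>> step_arm:
  plan:
    - [[0,0,-2],[0,0,0],-1]
    - [[0,0,-4],[0,0,0],-1]
    - [[0,0,-6],[0,0,0],-1]
    - [[0,0,-8],[0,0,0],-1]
    - [[0,0,-8],[0,0,0],-1]
    - [[0,0,-8],[0,0,0],-1]

```text
clock: 14.17
tool_pos: [0.5311, -0.2345, 0.2529]
tool_rot: [-3.138, -0.003, 1.576]
wrist_force: [0.4, 0.4, -1.6]
width: 0.318
```

```bash
python3 - <<'E'
from h import *
s=grab('side');a=grab('scene');w=grab('wrist');save(s,'s6');save(a,'a6');save(w,'w6')
t=np.array(w['s']['tool_pos']); print(t,np.rad2deg(w['s']['tool_rot']),w['s']['wrist_force'])
for c in (a,s,w): print(proj(c,[t+[0,0,-.133],t+[0,0,-.018],[.5315,-.2365,.08]]).round(1))
def crop(c,W=66,H=50):
    x,y=np.round(proj(c,[[.5315,-.2365,.105]])[0]).astype(int)-[W//2,H//2]; print('crop',x,y)
    return cv2.resize(c['pixels'][y:y+H,x:x+W],(W*6,H*6),interpolation=cv2.INTER_CUBIC)
cv2.imwrite('pics/v6.png',np.vstack([np.hstack([crop(a),crop(s)]),np.hstack([cv2.resize(w['pixels'],(396,300)),crop(w)])]))
E
```

```text
[ 0.5322672  -0.23462807  0.25474205] [ 1.79987445e+02 -1.00372360e-01  9.02893856e+01] [ 1.32052352  0.81640013 -1.81409369]
[[194.9 168.8]
 [191.2 140.6]
 [195.6 178.1]]
[[272.9 154. ]
 [273.3 115.7]
 [273.1 166.7]]
[[252.3 185.4]
 [252.4 242.1]
 [251.5 175.9]]
crop 162 147
crop 240 134
crop 218 157
```

View pics/v6.png

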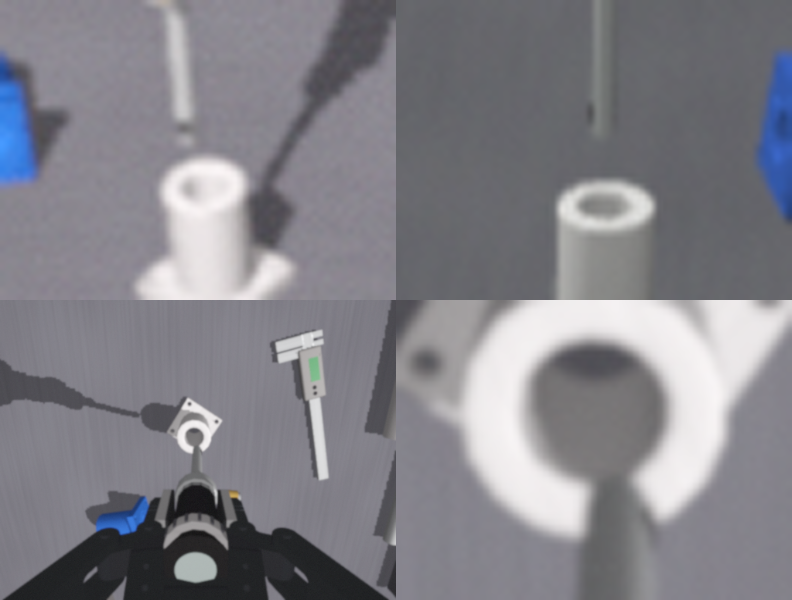

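The tip is just above the mouth in all views: scene tip (192.8,170.1) against mouth (195.7,177.6), side tip (273.8,156.4) against mouth (274.6,167.9). The scope may be tilted slightly, so I'll measure shaft lines and the mouth ellipse numerically.

```bash
cat > meas.py <<'E'
from h import *
import sys
from scipy.optimize import least_squares
def shaft(c,bg,top,bot):
    # per-row centroid of |diff| to background within +-8 px of the predicted line
    d=np.abs(c['pixels'].astype(float)-bg['pixels'].astype(float)).sum(2); d=cv2.GaussianBlur(d,(3,3),0); out=[]
    p=proj(c,[top,bot])
    for y in range(int(p[0,1])+3,int(p[1,1])-4):
        x=np.interp(y,p[:,1],p[:,0]); xs=np.arange(int(x)-6,int(x)+7); v=np.clip(d[y,xs]-40,0,None)
        if v.sum()>80: out.append((y,(xs*v).sum()/v.sum()))
    o=np.array(out); k=np.polyfit(o[:,0],o[:,1],1); r=o[:,1]-np.polyval(k,o[:,0]); g=abs(r)<.7; k=np.polyfit(o[g,0],o[g,1],1)
    kp=(p[1,0]-p[0,0])/(p[1,1]-p[0,1]); return k,kp,p,g.sum(),len(o),r.std()
E
python3 - <<'E'
from meas import *
for n,b in(('a','a3'),('s','s3')):
    c=load(n+'6');t=np.array(load('w6')['s']['tool_pos']); k,kp,p,ng,no,sd=shaft(c,load(b),t+[0,0,-.03],t+[0,0,-.133])
    print(n,'slope',k[0].round(3),'vertical would be',kp.round(3),'tilt deg',np.rad2deg(k[0]-kp).round(2),'x at tip row',np.polyval(k,p[1,1]).round(2),p[1].round(1),ng,no,sd.round(2))
    # ring ellipse
    q=proj(c,[[.5315,-.2365,.08]])[0].round().astype(int); R=c['pixels'][q[1]-12:q[1]+13,q[0]-14:q[0]+15]
    big=cv2.resize(R,None,fx=8,fy=8,interpolation=cv2.INTER_CUBIC).min(2)
    m=(big>205).astype(np.uint8); cs,_=cv2.findContours(m,cv2.RETR_CCOMP,cv2.CHAIN_APPROX_NONE)
    for h in sorted(cs,key=len)[-2:]:
        (x,y),ax,an=cv2.fitEllipse(h); print('  ell',round(q[0]-14+(x+.5)/8-.5,2),round(q[1]-12+(y+.5)/8-.5,2),np.round(np.array(ax)/8,1))
E
```

```text
a slope 0.113 vertical would be 0.131 tilt deg -1.01 x at tip row 192.59 [194.9 168.8] 16 17 0.5
  ell 193.19 178.03 [2.9 3.4]
  ell 195.28 181.61 [12.4 19.3]Traceback (most recent call last):
  File "<stdin>", line 3, in <module>
  File "meas.py", line 11, in shaft
    o=np.array(out); k=np.polyfit(o[:,0],o[:,1],1); r=o[:,1]-np.polyval(k,o[:,0]); g=abs(r)<.7; k=np.polyfit(o[g,0],o[g,1],1)
                                  ~^^^^^
IndexError: too many indices for array: array is 1-dimensional, but 2 were indexed
```

```bash
cat >> meas.py <<'E'
def solve(cams,tips,mouths,M=np.array([.5315,-.2365,.08])):
    f=lambda v:np.concatenate([(proj(c,[M+v])-proj(c,[M])).ravel()-(np.array(p)-np.array(m)) for c,p,m in zip(cams,tips,mouths)])
    r=least_squares(f,[0,0,.03]); return r.x.round(4),r.fun.round(1)
E
python3 - <<'E'
from meas import *
a,s,w=load('a6'),load('s6'),load('w6')
T=[(192.8,170.1),(273.8,156.4),(252.9,186.6)];M=[(195.7,177.6),(274.6,167.9),(250.9,175.3)]
print(solve([a,s,w],T,M),solve([a,s],T,M))
for c,n in((s,'s6'),(w,'w6')): pass
# side shaft: dark/bright profile rows
for y in range(122,157,5): print(y,s['pixels'][y,264:284].mean(1).round().astype(int))
E
```

```text
(array([ 0.002 , -0.0022,  0.0349]), array([1.1, 0. , 0.2, 0.2, 0.1, 0.4])) (array([ 0.0025, -0.0055,  0.0343]), array([ 0.1,  0.2,  0.1, -0.2]))
122 [104 104 104 105 106 105 104 104 102  97 109 114 107 105 104 102 104 104
 104 104]
127 [105 105 105 105 104 104 105 104 103 100 112 113 105 103 103 102 102 103
 104 104]
132 [105 106 107 105 105 105 104 106 111 132 118 112 102 102 101 101 102 103
 102 103]
137 [106 106 105 104 104 104 104 105 109 132 117 111 100 101 102 102 102 103
 103 105]
142 [104 104 103 105 105 105 105 106 109 130 118 111  99 104 105 105 105 105
 105 105]
147 [104 104 105 105 107 105 105 106 113 128 117 110  99 103 105 104 105 106
 106 105]
152 [104 106 104 105 105 105 104 101  85 123 116 107  98 103 104 103 105 105
 104 103]
```

>>> step_arm:
  plan:
    - [[-0.1,0.2,0],[0,0,0],-1]
    - [[-0.2,0.3,-0.8],[0,0,0],-1]
    - [[-0.2,0.3,-1.6],[0,0,0],-1]
    - [[-0.2,0.3,-2.2],[0,0,0],-1]
    - [[-0.2,0.3,-2.2],[0,0,0],-1]
    - [[-0.2,0.3,-2.2],[0,0,0],-1]
    - [[-0.2,0.3,-2.2],[0,0,0],-1]

```text
clock: 14.9
tool_pos: [0.5297, -0.2324, 0.2317]
tool_rot: [-3.141, -0.002, 1.575]
wrist_force: [-0.0, 0.2, -2.6]
width: 0.318
```

```bash
python3 - <<'E'
from meas import *
s=grab('side');a=grab('scene');w=grab('wrist');save(s,'s7');save(a,'a7');save(w,'w7')
t=np.array(w['s']['tool_pos']); print(t,np.rad2deg(w['s']['tool_rot']),w['s']['wrist_force'])
def crop(c,W=40,H=30,z=.085):
    x,y=np.round(proj(c,[[.5315,-.2365,z]])[0]).astype(int)-[W//2,H//2]; print('crop',x,y)
    return cv2.resize(c['pixels'][y:y+H,x:x+W],(400,300),interpolation=cv2.INTER_CUBIC)
cv2.imwrite('pics/v7.png',np.vstack([np.hstack([crop(a),crop(s)]),np.hstack([crop(w,80,60),crop(w,80,60)])]))
E
```

```text
[ 0.52982883 -0.23237946  0.23194793] [-1.79972777e+02 -8.67513772e-02  9.02277056e+01] [ 0.19483411  0.91357466 -1.69856725]
crop 175 162
crop 253 150
crop 214 155
crop 214 155
```

View pics/v7.png

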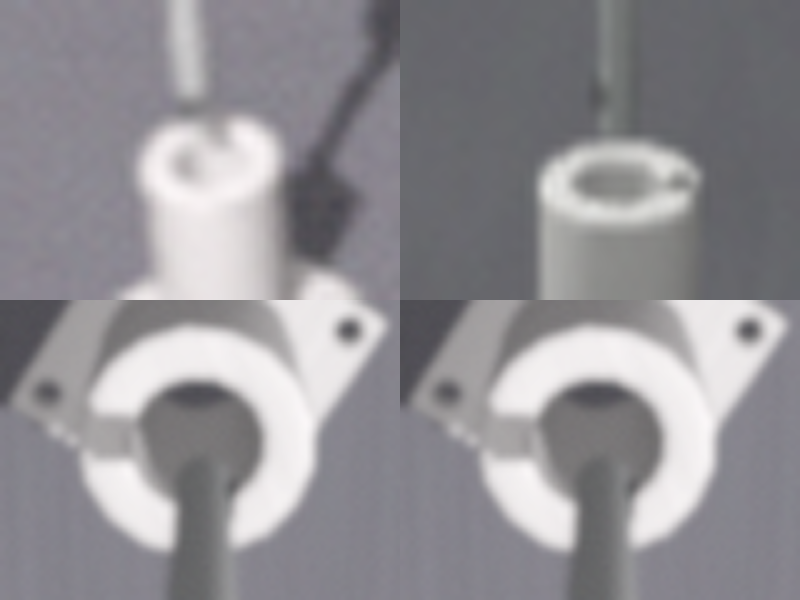

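Scene tip is at (193.75,172.2) against mouth (195.7,177.55). Side tip is at (274.25,162.7) against mouth (274.5,167.9). Wrist tip centre, corrected for the lens-rim radius, is at (254.4,190.8) against mouth (253.4,182.6). That radius correction was missing last time, which explains the disagreement in y.

```bash
python3 - <<'E'
from meas import *
a,s,w=load('a7'),load('s7'),load('w7')
T=[(193.75,172.2),(274.25,162.7),(254.4,190.8)];M=[(195.7,177.55),(274.5,167.9),(253.4,182.6)]
print(solve([a,s,w],T,M),solve([a,s],T,M),solve([w,s],[T[2],T[1]],[M[2],M[1]]))
T=[(192.7,169),(273.8,155.4),(252.9,190.6)];M=[(195.7,177.6),(274.6,167.9),(250.9,175.3)]
print('prev',solve([load('a6'),load('s6'),load('w6')],T,M))
# tilt in scene
t=np.array(w['s']['tool_pos'])
k=shaft(a,load('a3'),t+[0,0,-.03],t+[0,0,-.138]); print('tilt',np.rad2deg(k[0][0]-k[1]),k[3:])
E
```

```text
(array([ 0.0007, -0.0025,  0.0185]), array([ 0.6,  1.3,  0.1, -1. , -0.2,  0. ])) (array([-0.0007, -0.0031,  0.0179]), array([ 0.5,  1.2,  0.6, -0.9])) (array([ 0.0009, -0.0037,  0.0147]), array([ 0. , -0. ,  0.1,  0. ]))
prev (array([ 0.002 , -0.0048,  0.0381]), array([ 0.3,  0.4,  0.3, -0.2,  0.1,  0.1]))
tilt -1.308673540751497 (np.int64(16), 17, np.float64(0.5725276812020726))
```

>>> step_arm:
  plan:
    - [[-0.05,0.03,0],[1,0,0],-1]
    - [[-0.05,0.03,-0.3],[1,0,0],-1]
    - [[-0.05,0.03,-0.6],[1,0,0],-1]
    - [[-0.05,0.03,-0.8],[1,0,0],-1]
    - [[-0.05,0.03,-0.8],[1,0,0],-1]
    - [[-0.05,0.03,-0.8],[1,0,0],-1]
    - [[-0.05,0.03,-0.8],[1,0,0],-1]

```text
clock: 15.63
tool_pos: [0.5292, -0.232, 0.2237]
tool_rot: [-3.141, -0.019, 1.575]
wrist_force: [0.8, -0.3, -2.1]
width: 0.319
```

```bash
python3 - <<'E'
from meas import *
s=grab('side');a=grab('scene');w=grab('wrist');save(s,'s8');save(a,'a8');save(w,'w8')
t=np.array(w['s']['tool_pos']); print(t,np.rad2deg(w['s']['tool_rot']),w['s']['wrist_force'])
k=shaft(a,load('a3'),t+[0,0,-.03],t+[0,0,-.136]); print('tilt',np.rad2deg(k[0][0]-k[1]),k[3:])
def crop(c,W=40,H=30,z=.085):
    x,y=np.round(proj(c,[[.5315,-.2365,z]])[0]).astype(int)-[W//2,H//2]; print('crop',x,y)
    return cv2.resize(c['pixels'][y:y+H,x:x+W],(400,300),interpolation=cv2.INTER_CUBIC)
cv2.imwrite('pics/v8.png',np.vstack([np.hstack([crop(a),crop(s)]),np.hstack([crop(w,60,45),crop(w,80,60)])]))
E
```

```text
[ 0.52920367 -0.23197324  0.22382649] [-179.96059097   -1.08339256   90.24144908] [ 3.00392708e-01  8.73898671e-04 -1.45479691e+00]
tilt -0.8876911228654017 (np.int64(12), 17, np.float64(0.726111307631252))
crop 175 162
crop 253 150
crop 225 169
crop 215 161
```

View pics/v8.png

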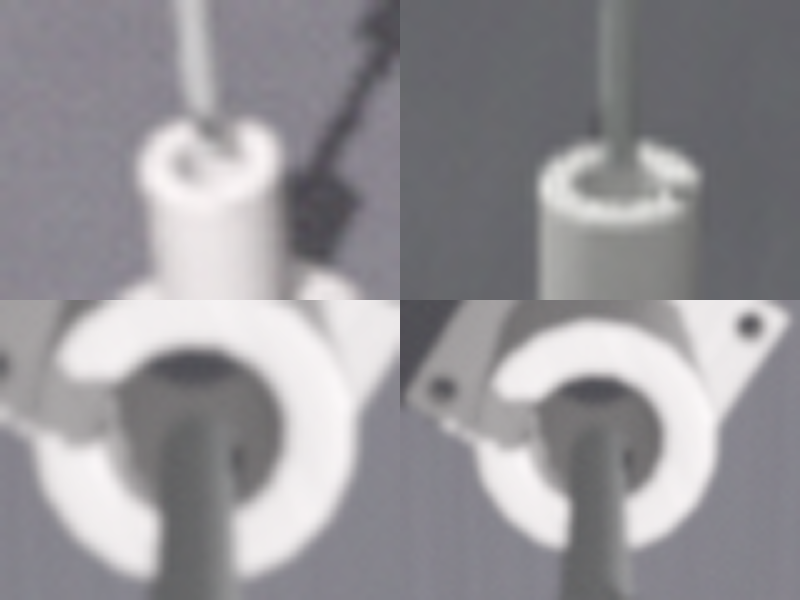

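The tip is centred in all three views, to within about 1 mm in y: side shaft at x≈618 against mouth 619.5, wrist tip at (600,447) against (599,447) expected. I'll insert it gently.

>>> step_arm:
  plan:
    - [[0,0.05,-0.3],[0,0,0],-1]
    - [[0,0.05,-1],[0,0,0],-1]
    - [[0,0.05,-1.8],[0,0,0],-1]
    - [[0,0.05,-2.6],[0,0,0],-1]
    - [[0,0.05,-3.4],[0,0,0],-1]
    - [[0,0.05,-4.2],[0,0,0],-1]
    - [[0,0.05,-5],[0,0,0],-1]
    - [[0,0.05,-5.7],[0,0,0],-1]
    - [[0,0.05,-6.3],[0,0,0],-1]
    - [[0,0.05,-6.6],[0,0,0],-1]
    - [[0,0.05,-6.6],[0,0,0],-1]
    - [[0,0.05,-6.6],[0,0,0],-1]

```text
clock: 16.78
tool_pos: [0.5292, -0.2315, 0.1578]
tool_rot: [-3.141, -0.019, 1.575]
wrist_force: [0.2, -0.1, -1.5]
width: 0.323
```

```bash
python3 - <<'E'
from meas import *
s=grab('side');a=grab('scene');w=grab('wrist');save(s,'s9');save(a,'a9');save(w,'w9')
t=np.array(w['s']['tool_pos']); print(t,np.rad2deg(w['s']['tool_rot']),w['s']['wrist_force'],w['s']['width'],abs(w['s']['joint_velocities']).max())
k=shaft(a,load('a3'),t+[0,0,-.025],[.5315,-.2365,.09]); print('tilt',np.rad2deg(k[0][0]-k[1]),k[3:])
def crop(c,W=40,H=30,z=.085):
    x,y=np.round(proj(c,[[.5315,-.2365,z]])[0]).astype(int)-[W//2,H//2]; print('crop',x,y)
    return cv2.resize(c['pixels'][y:y+H,x:x+W],(400,300),interpolation=cv2.INTER_CUBIC)
cv2.imwrite('pics/v9.png',np.vstack([np.hstack([crop(a,60,45,.1),crop(s,60,45,.1)]),np.hstack([crop(w,80,60),crop(w,200,150)])]))
E
```

```text
[ 0.5294164  -0.23157406  0.15811856] [-179.9900606    -1.07546477   90.23102702] [ 0.59035985 -0.07538652 -1.35900063] 0.3207718349821896 0.0017948059470738625
tilt -0.9562136346763518 (np.int64(3), 3, np.float64(0.030641037014509213))
crop 165 152
crop 243 139
crop 215 186
crop 155 141
```

View pics/v9.png

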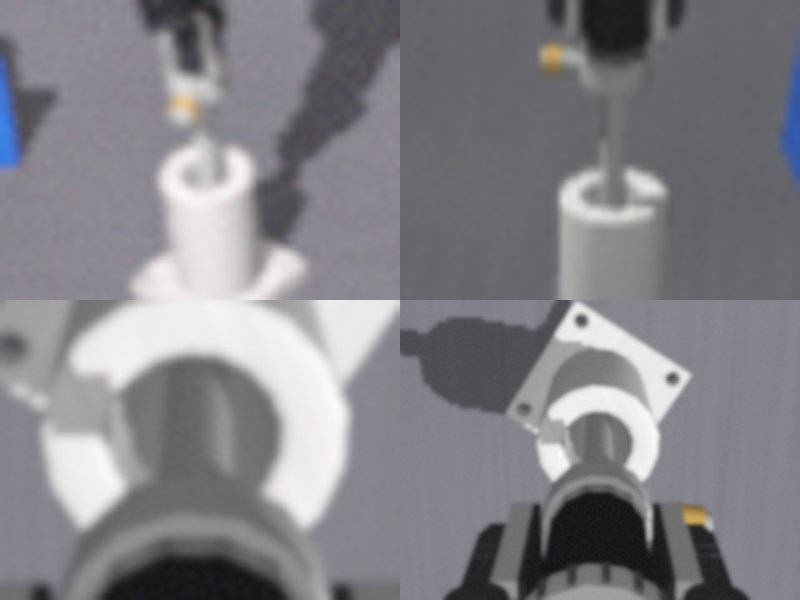

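The shaft sits centred in the mouth: scene 208 against 208, side 613 against 613, wrist 197 against 198. The arm is still and the wrist shows no contact force, so I'm handing in.

```bash
python3 -c "
from workcell import manip
print(manip.hand_in())"
```

```text
the job is handed in; nothing more can be done
None
```

The sleeve is standing on its flange, and the gripper is holding the borescope still and upright in its bore. I handed the job in at about 17 s; no verdict was reported.

- **Sleeve:** I gripped the aluminium sleeve by its barrel, turned it upright, set it down and let go. Later pictures show it standing alone, and the blue look-alike was left where it was.
- **Scope:** I drew it straight up out of the rack, centred it over the mouth using all three cameras, then lowered it.
- **Centring:** In the last picture, the shaft at the mouth matches the mouth centre to within a pixel in all three views. The lens end itself is hidden in the bore.
- **Height:** The lens end works out at about 20 mm above the bench from the arm's height reading, not from a direct view.
- **Contact and motion:** The wrist force stayed at about the scope's own weight, with no sign of touching the sleeve. The arm was still.
- **Other things:** The pictures showed no movement of the file, scraper, calliper or spray can. I did not measure them or re-check them after the insertion.

**Checks that disagreed:**
- The first reading of the tip's y offset differed by about 3 mm between the wrist and scene cameras. I had left out the lens-rim radius; correcting for it brought them within about 1 mm.
- The scene camera suggests the scope may still lean by about 1°, inside the 3.4° limit. The final reading rests on only three pixel rows.

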